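# Screw the cap onto the bath-salt jar on the corner shelf

### The job

Close the open bath-salt jar on the corner shelf with the loose screw cap lying on the shelf: set the cap upright on the neck, turn it backwards (anticlockwise seen from above) under a light press until the thread drops into place, then screw it down clockwise until it is fully home, and let go. Do not force the cap - press and turn gently, easing off as soon as it meets a stop - and leave the other things on the shelf where they are.

Things in the scene. Friction and masses are not known exactly. Their poses are not given: they have to be found in the camera images.
- jar: Squat round white ceramic jar, 80 mm in diameter, fixed to the shelf, whose top is level with its origin (centre of the underside, z up). Flat shoulder 65.5 mm above the origin; on it a white plastic threaded neck, 41 mm across. The four-start thread repeats every 90 degrees; how it is turned is unknown and does not follow the jar's yaw.
- neck_top (a point): Centre of the neck's top, 86.5 mm above the jar's origin: a bare pilot of 31 mm diameter, bevelled to 25 mm. Lugs of the cap set on it ride on top of the thread (or on its low stop ribs). Pressed lightly (2 to 10 N) and turned backwards by 0 to 1.4 rad they drop into gaps 0.23 rad wide, beyond which they meet a rib. Turned clockwise while riding they jam on the ribs.
- jar_seat (a point): Point on the jar's axis, 68 mm above its origin: where the cap's origin lies when home. Cap origin above it: 12 mm riding on the thread, 15 mm riding on a rib (comes down to 12 when turned back), 4.5 mm dropped into the gaps. From there clockwise 0.9 to 1.3 rad leads it down the thread, to a stop: home. The neck gives 0.25 rad per N m; stay under 0.4 N m.
- cap: Loose round aluminium screw cap, 55 mm in diameter, 32.5 mm tall, 50 to 85 g, right way up on the shelf. Origin at the centre of its open rim (underside), z up. Skirt 53 mm across, 44 mm inside, 19.5 mm deep, with four inward lugs 3.5 mm tall at the rim that pass a post of 34 mm diameter.
- cap_grip (a point): On the cap's axis, 26 mm above its origin: middle of the knurled upper part (19.5 to 32.5 mm), a true 55 mm cylinder to be gripped across, at any yaw.
- comb: Red plastic comb, 150 x 24 x 5 mm, lying on the shelf between the two places; origin at the centre of its underside, long along its x. Bystander.
- soap_dish: Round clay soap dish, 100 mm across, 22 mm high, with soap in it; origin at the centre of its underside. Bystander.
- clipper: Steel nail clipper, 60 x 12 x 10 mm, lying on the shelf; origin at the centre of its underside, long along its x. Bystander.
- elastic_box: Small closed cardboard box for hair elastics, 57 x 52 x 32 mm; origin at the centre of its underside. Bystander. A fixed shampoo bottle (170 mm tall) and a night lamp stand in the shelf's far corner, beyond x = 0.76.
Not all that is in view belongs to the job. Leave any blue look-alike of the cap alone.

How it is judged:
On the way:
1. the cap stands upright on the neck with its thread dropped into place, not yet screwed down (z of cap in the frame of jar_seat between 0.002 and 0.0075 m and horizontal distance between cap and jar_seat below 0.004 m and angle between cap's own z axis and vertical below 0.1 rad), for 0.1 s.
At the end, for the whole second after the job is handed in: The cap sits fully home on the jar: its origin no more than 1.5 mm above (3 mm below) the seat point and within 4 mm of the jar's axis, tilted less than 0.06 rad, at rest and let go; bystanders not moved by more than 20 mm (z of cap in the frame of jar_seat between -0.003 and 0.0015 m and horizontal distance between cap and jar_seat below 0.004 m and angle between cap's own z axis and vertical below 0.06 rad and linear speed of cap below 0.01 m/s); the robot touches nothing.
It fails at once if the cap is forced: the contact forces between cap and jar add up to more than 35 N (about 0.6 N m of twist) (contact force between cap and jar above 35 N).
It fails at once if a bystander is pushed more than 20 mm (distance of any of comb, soap_dish, clipper, elastic_box from where it was at the start of the episode above 0.02 m).
It also fails if it takes over 72 s, if anything falls off the work surface, if the arm or the gripper's body presses on something with over 40 N, if the wrist force passes 120 N, or if a joint passes its speed limit or range.

### The arm

A 6-joint arm with a two-finger parallel gripper is mounted at the origin on the work surface. World frame = base frame: x ahead of the robot, y to its left, z up, the work surface at z = 0. Lengths are in m, angles in rad, forces in N, time in s.
With the tool pointing down it reaches from about 0.425 to 0.95 m from the base axis. Payload 3.5 kg.
Tool frame: the origin (TCP) lies on the centre line of the jaws, within the pads' length; the fingertips stand 14 mm ahead of it and the grasp point (between the pads) lies 5 mm behind it (tips_ahead is the distance from the TCP to the fingertips, in m); y points along the fingers, z is the direction in which the jaws open and shut, and the axes are right-handed (so a half turn about y gives the same grasp; the last joint's range is limited). The gripper opens to 85 mm and grips with 20 to 120 N. Pads are 22 mm wide; open, the fingers measure 114 mm over their backs; the gripper's body (76 mm by 85 mm) begins 54 mm behind the grasp point. The pads swing forward as they close: fully open they stand 13 mm farther back than shut.
Start: joints at [-1.391, 0.286, 1.577, -0, 1.279, -0.15], TCP at [0.219, -0.639, 0.245] pointing down, gripper open.
Joint ranges: [-2.77, 2.77], [-0.9, 2.22], [0.21, 2.48], [-1.53, 4.67], [0.24, 2.81], [-2.84, 2.84]. Speed limits (rad/s): [2.79, 2.79, 3.14, 3.14, 3.14, 3.14].

### API

Orientations are given as a unit quaternion [x, y, z, w].
In Python, from plant import get_state, read_camera, sign_off, tips_ahead gives the robot as it stands.
- The arm moves only by the tool send_rows, never from a script. Its argument "plan" is a list of rows, each a list of 2 entries, a list of its own where there are three numbers: the shift along the tool's x, y, z in units of 12 cm (1.0 is 12 cm), then the turn, a rotation vector about the tool's x, y, z in units of 360 degrees (1.0 is 360 degrees). In form: [[[tx, ty, tz], [rx, ry, rz]], ...]. A call has 1 to 12 rows; each row shifts and turns the commanded pose from where the row before left it, along the tool's axes as they then stand; what a row does not reach is not made up. A row lasts 1/10 s, in which the tool goes at most 50 mm and 8.59 degrees, less where a joint would pass 70% of its speed; a pose out of reach is approached as far as the arm can. A call with a number of a shift or a turn outside -1 to 1 is refused whole. A call with a gripper value outside its range is refused whole. "gripper" is the closure, from 0 (fully open) to 1 (shut), set as the call begins (left out, the last holds). The fingers move at their own pace and stop on an object; "grip_force" is the grip in N (left out, the last holds). Time passes only in rows, so rows that do not move let the fingers close. It gives the time, the measured TCP pose, the force and the opening at its end, in the units of the state.
- get_state(): the state, without advancing time (a new reading comes with each control period).
- read_camera(name): name is "scene" or "top" or "wrist"; returns a dict with "img" (400x640x3 uint8, blue, green, red), "fx", "fy", "cx", "cy" (pixels), "D" ([k1, k2, p1, p2, k3] as OpenCV has them; the pictures are not rectified), "world_from_camera" (4x4, takes a point from camera to world coordinates); the wrist camera has in their place "mount" (4x4, takes a point from camera to tool coordinates, whose origin is the TCP and whose axes are the tool frame's). Camera axes: x right, y down, z forward; pixel columns grow to the right and rows downward; lengths in m; the calibration is good to about 2 mm. A picture is of the moment at which its call begins: read the wrist's pose just before it. There is no depth.
- sign_off(): hands the job in, once; it reports no verdict.
The state is a dict: "time": time; "qpos": joint angles; "dq": joint speeds; "joint_efforts": joint torques, N m; "eef_pos": TCP position; "tcp_rot": TCP orientation; "contact_force": force on the tool from outside, world axes, zero at the start; "wrist_torque": the same for the moment, N m; "opening": opening from 0.0 (shut) to 1.0 (fully open).
Only numpy, scipy, OpenCV 4.12 (cv2) and the standard library are available. Lean on these libraries where they do the work, as an engineer would, in place of code of your own. Each camera call takes 0.05 s, during which the arm holds its last target. There are 200 camera calls.

## Working session

There is one attempt and no reset: what is moved stays moved. The work goes in short steps, Python scripts to look and compute and a tool call to move; the robot and the scene stay as the last step left them, time stands still between calls to the robot, and variables do not carry over. Pictures are saved under pics/ and viewed, about 8 in all and at most 12, crops included, and the job is handed in when it is done.

Besides the shell and the picture viewer there is one more tool, called after ">>>" in YAML: its name, and indented under it one key for each argument. send_rows: Moves the arm, as the interface text tells. Its arguments: {"type":"object","properties":{"plan":{"type":"array"},"gripper":{"type":"number"},"grip_force":{"type":"number"}},"required":["plan"]}

```bash
mkdir -p pics; cat > h.py <<'E'
import numpy as np, cv2
from scipy.spatial.transform import Rotation as R
from plant import get_state, read_camera, tips_ahead
def cam(name):
    s=get_state(); c=read_camera(name)
    c['K']=np.array([[c['fx'],0,c['cx']],[0,c['fy'],c['cy']],[0,0,1.]])
    if 'mount' in c:
        T=np.eye(4);T[:3,:3]=R.from_quat(s['tcp_rot']).as_matrix();T[:3,3]=s['eef_pos'];c['W']=T@np.array(c['mount'])
    else: c['W']=np.array(c['world_from_camera'])
    return c
def ray(c,u,v):
    p=cv2.undistortPoints(np.array([[[u,v]]],float),c['K'],np.array(c['D'],float))[0,0]
    return c['W'][:3,3], c['W'][:3,:3]@np.array([p[0],p[1],1])
def onz(c,u,v,z):
    o,d=ray(c,u,v); return o+d*(z-o[2])/d[2]
E
python3 - <<'E'
from h import *
print(get_state(), tips_ahead)
a=cam('top');b=cam('scene')
cv2.imwrite('pics/top.png',a['img']);cv2.imwrite('pics/scene.png',b['img'])
print(a['W'],b['W'],a['K'])
E
```

```text
{'time': 0.0, 'qpos': array([-1.39099520e+00,  2.87212558e-01,  1.57818634e+00, -5.27463756e-06,
        1.27863209e+00, -1.49998276e-01]), 'dq': array([ 3.79765629e-04,  1.99509765e-03, -9.75502121e-04,  9.06917303e-04,
        6.29253001e-05,  5.01866540e-04]), 'joint_efforts': array([ 3.93570217e-04, -4.05982018e+01, -2.92624176e+01, -1.49532539e-04,
        5.67849493e-03,  3.62384725e-06]), 'eef_pos': array([ 0.21851392, -0.63798026,  0.24391084]), 'tcp_rot': array([-0.11608905,  0.6983761 , -0.69665219,  0.11605979]), 'contact_force': array([-0.60170083, -0.27562672, -0.25302549]), 'wrist_torque': array([-0.01463787, -0.01367885, -0.00345358]), 'opening': 1.0027970467778358} 0.014
[[ 0.00625068 -0.99400519  0.10915411  0.50813256]
 [-0.99981478 -0.00422534  0.01877633 -0.04773748]
 [-0.01820256 -0.10925126 -0.99384749  0.94410241]
 [ 0.          0.          0.          1.        ]] [[ 0.86176834  0.40668068 -0.30325922  0.85999168]
 [ 0.50724136 -0.68151452  0.52748853 -0.51457312]
 [ 0.00784383 -0.60839854 -0.7935929   0.85582537]
 [ 0.          0.          0.          1.        ]] [[500.56268883   0.         320.40895316]
 [  0.         500.56268883 195.0632698 ]
 [  0.           0.           1.        ]]
```

View pics/top.png

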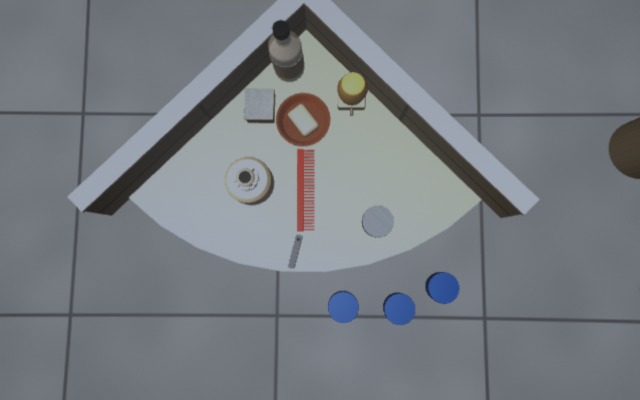

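View pics/scene.png

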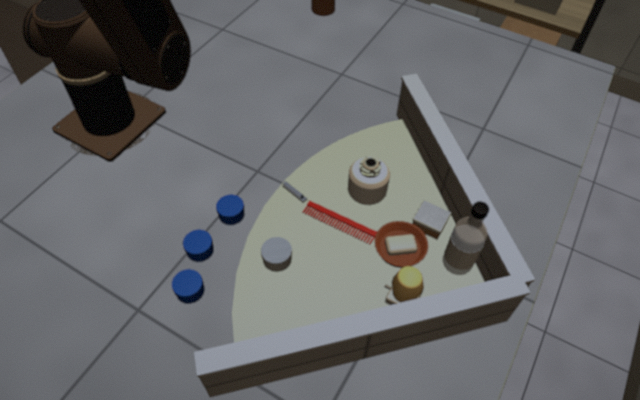

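Top view: the silver cap is at (378,221), the jar at (248,180) with its dark mouth at (245,177), and the comb lies between them at x≈305. The blue look-alikes are at the bottom. Scene view: cap at about (277,250), jar mouth at about (371,161).

```bash
python3 - <<'E'
from h import *
a=cam('top');b=cam('scene')
def tri(pa,pb):
    oa,da=ray(a,*pa);ob,db=ray(b,*pb)
    t=np.linalg.lstsq(np.c_[da,-db],ob-oa,rcond=None)[0]
    p,q=oa+da*t[0],ob+db*t[1];return np.round((p+q)/2,4),np.round(p-q,4)
def dark(c,x,y,r=14):
    g=c['img'][y-r:y+r,x-r:x+r].max(2);m=(g<70).astype(np.uint8)
    M=cv2.moments(m,True);return M['m10']/M['m00']+x-r,M['m01']/M['m00']+y-r,M['m00']
da=dark(a,245,177);db=dark(b,371,161);print(da,db,tri(da[:2],db[:2]))
def red(c):
    i=c['img'].astype(int);m=((i[...,2]>150)&(i[...,1]<60)).astype(np.uint8)
    n,l,s,_=cv2.connectedComponentsWithStats(m);k=1+s[1:,4].argmax();ys,xs=np.where(l==k);
    return cv2.minAreaRect(np.c_[xs,ys].astype(np.float32)),s[k]
print(red(a),red(b))
def crop(c,x,y,r=40): return cv2.resize(c['img'][y-r:y+r,x-r:x+r],(400,400),interpolation=cv2.INTER_CUBIC)
cv2.imwrite('pics/crops.png',np.hstack([crop(b,277,250),crop(b,371,175)]))
g=cv2.GaussianBlur(cv2.cvtColor(a['img'],6),(3,3),0)
for x,y in((378,221),(248,180)):
    h=cv2.HoughCircles(g[y-40:y+40,x-40:x+40],cv2.HOUGH_GRADIENT,1,30,param1=80,param2=10,minRadius=11,maxRadius=30);print(None if h is None else h[0]+[x-40,y-40,0])
E
```

```text
(244.38636363636363, 176.5340909090909, 88.0) (370.5762711864407, 162.67796610169492, 59.0) (array([0.6278, 0.0933, 0.1266]), array([0.0007, 0.0005, 0.0002]))Traceback (most recent call last):
  File "<stdin>", line 15, in <module>
  File "<stdin>", line 13, in red
ValueError: attempt to get argmax of an empty sequence
```

```bash
python3 - <<'E'
from h import *
a=cam('top');b=cam('scene')
def crop(c,x,y,r=40): return cv2.resize(c['img'][y-r:y+r,x-r:x+r],(400,400),interpolation=cv2.INTER_CUBIC)
cv2.imwrite('pics/crops.png',np.hstack([crop(b,277,250),crop(b,371,175)]))
g=cv2.GaussianBlur(cv2.cvtColor(a['img'],6),(3,3),0)
for x,y in((378,221),(248,180)):
    h=cv2.HoughCircles(g[y-40:y+40,x-40:x+40],cv2.HOUGH_GRADIENT,1,30,param1=80,param2=10,minRadius=11,maxRadius=30);print(None if h is None else h[0]+[x-40,y-40,0])
p=onz(a,378,221,.0725);print(p)
s=get_state();Rm=R.from_quat(s['tcp_rot']).as_matrix();print(Rm.round(3))
print(np.array(cam('wrist')['mount']).round(3))
print('to 0.15 above cap, tool shift/0.12:',(Rm.T@(np.array([p[0]-.0,p[1],.24])-s['eef_pos'])/.12).round(2))
E
```

```text
[[377.5        219.5         14.89999962]]
[[249.5        181.5         23.60000038]]
[ 0.55896195 -0.13160836  0.0725    ]
[[-0.946 -0.     0.324]
 [-0.324  0.001 -0.946]
 [-0.    -1.    -0.001]]
[[ 0.001  0.956  0.293 -0.076]
 [-0.001 -0.293  0.956 -0.127]
 [ 1.    -0.001  0.     0.   ]
 [ 0.     0.     0.     1.   ]]
to 0.15 above cap, tool shift/0.12: [-4.05  0.04 -3.08]
```

View pics/crops.png

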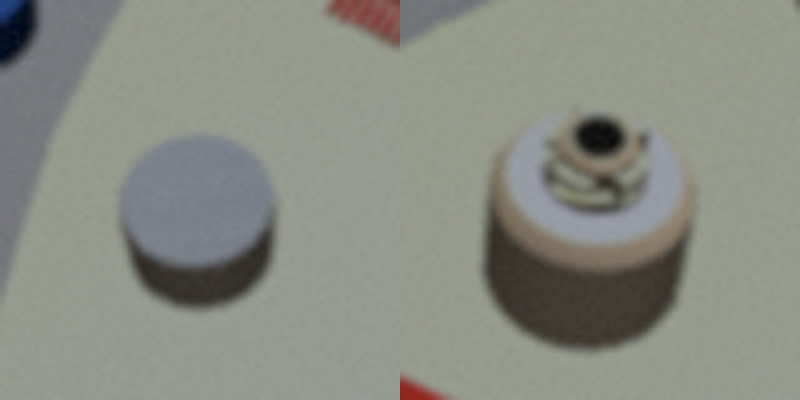

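>>> send_rows:
  plan:
    - [[-0.31, 0, -0.235], [0, 0, 0]]
    - [[-0.31, 0, -0.235], [0, 0, 0]]
    - [[-0.31, 0, -0.235], [0, 0, 0]]
    - [[-0.31, 0, -0.235], [0, 0, 0]]
    - [[-0.31, 0, -0.235], [0, 0, 0]]
    - [[-0.31, 0, -0.235], [0, 0, 0]]
    - [[-0.31, 0, -0.235], [0, 0, 0]]
    - [[-0.31, 0, -0.235], [0, 0, 0]]
    - [[-0.31, 0, -0.235], [0, 0, 0]]
    - [[-0.31, 0, -0.235], [0, 0, 0]]
    - [[-0.31, 0, -0.235], [0, 0, 0]]
    - [[-0.31, 0, -0.235], [0, 0, 0]]

```text
time: 1.55
eef_pos: [0.5322, -0.1721, 0.2457]
tcp_rot: [0.116, -0.697, 0.698, -0.116]
contact_force: [0.4, -1.3, -0.2]
opening: 1.001
```

>>> send_rows:
  plan:
    - [[-0.33, 0, -0.26], [0, 0, 0]]
    - [[0, 0, 0], [0, 0, 0]]
    - [[0, 0, 0], [0, 0, 0]]
    - [[0, 0, 0], [0, 0, 0]]

```text
time: 1.95
eef_pos: [0.5581, -0.1325, 0.2452]
tcp_rot: [0.116, -0.697, 0.698, -0.116]
contact_force: [0.3, 0.1, -0.1]
opening: 1.001
```

```bash
python3 - <<'E'
from h import *
s=get_state();print(s['time'],s['eef_pos'],s['qpos'].round(3))
w=cam('wrist');cv2.imwrite('pics/w1.png',w['img'])
g=cv2.GaussianBlur(cv2.cvtColor(w['img'],6),(5,5),0)
h=cv2.HoughCircles(g,cv2.HOUGH_GRADIENT,1,60,param1=80,param2=20,minRadius=25,maxRadius=90);print(h)
print(onz(w,w['cx'],w['cy'],.0725),w['W'].round(3),w['fx'])
E
```

```text
1.95 [ 0.55814263 -0.1324532   0.24520483] [-0.41   0.065  1.83  -0.     1.247  0.832]
[[[131.5  54.5  44.9]
  [484.5 249.5  45.5]
  [ 62.5  37.5  75.9]
  [318.5 179.5  25.2]
  [213.5 158.5  89.4]
  [509.5 341.5  44. ]
  [391.5 294.5  49.9]
  [231.5 278.5  37.3]
  [319.5 301.5  36.1]
  [244.5  59.5  26.6]
  [198.5 218.5  31.6]]]
[ 0.54281769 -0.13787908  0.0725    ] [[ 0.322 -0.905 -0.277  0.63 ]
 [-0.947 -0.308 -0.095 -0.108]
 [ 0.001  0.293 -0.956  0.373]
 [ 0.     0.     0.     1.   ]] 280.08934536438755
```

View pics/w1.png

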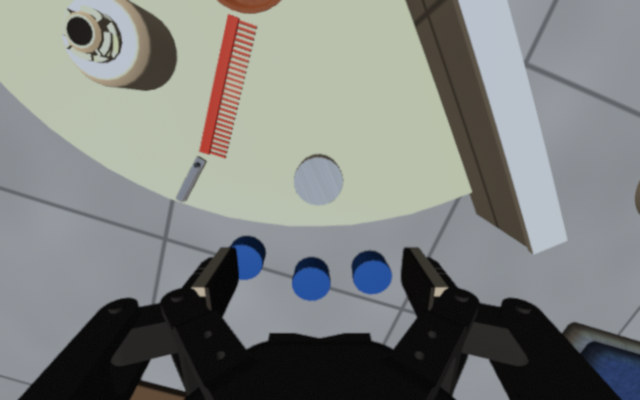

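The wrist view shows the cap top at (318,180), the jar mouth at (81,31) and the gripper fingers clear of both. Now I'll triangulate the cap top and jar mouth.

```bash
cat >> h.py <<'E'
def tri(obs):
    A=np.zeros((3,3));b=np.zeros(3)
    for c,u,v in obs:
        o,d=ray(c,u,v);d=d/np.linalg.norm(d);P=np.eye(3)-np.outer(d,d);A+=P;b+=P@o
    p=np.linalg.solve(A,b);return p,[round(float(np.linalg.norm(np.cross(p-ray(c,u,v)[0],ray(c,u,v)[1]/np.linalg.norm(ray(c,u,v)[1]))))*1e3,1) for c,u,v in obs]
E
python3 - <<'E'
from h import *
s=get_state();a=cam('top');b=cam('scene');w=cam('wrist')
print('cap',tri([(a,377.7,220.3),(b,276.4,250),(w,318.5,179.5)]))
for c,u,v in[(a,377.7,220.3),(b,276.4,250),(w,318.5,179.5)]:print(onz(c,u,v,.0725))
print('jar',tri([(a,244.4,176.5),(b,370.6,162.4),(w,81,31)]))
for c,u,v in[(a,244.4,176.5),(b,370.6,162.4),(w,81,31)]:print(onz(c,u,v,.1265))
E
```

```text
cap (array([ 0.56078444, -0.13104721,  0.07183072]), [0.6, 1.1, 1.7])
[ 0.56017522 -0.13109724  0.0725    ]
[ 0.55984519 -0.13119834  0.0725    ]
[ 0.56262967 -0.13083906  0.0725    ]
jar (array([0.62826911, 0.09306404, 0.12600116]), [0.6, 1.3, 1.6])
[0.62826007 0.09354496 0.1265    ]
[0.62715562 0.09364204 0.1265    ]
[0.62927537 0.09104782 0.1265    ]
```

>>> send_rows:
  plan:
    - [[-0.025, 0.3, -0.004], [0, 0, 0]]
    - [[0, 0.35, 0], [0, 0, 0]]
    - [[0, 0.35, 0], [0, 0, 0]]
    - [[0, 0.3, 0], [0, 0, 0]]
    - [[0, 0.15, 0], [0, 0, 0]]
    - [[0, 0.07, 0], [0, 0, 0]]
    - [[0, 0, 0], [0, 0, 0]]
    - [[0, 0, 0], [0, 0, 0]]

```text
time: 2.95
eef_pos: [0.5621, -0.1313, 0.0643]
tcp_rot: [0.115, -0.697, 0.698, -0.117]
contact_force: [0.6, -0.3, 1.0]
opening: 1.0
```

>>> send_rows:
  plan:
    - [[0, 0, 0], [0, 0, 0]]
    - [[0, 0, 0], [0, 0, 0]]
    - [[0, 0, 0], [0, 0, 0]]
    - [[0, 0, 0], [0, 0, 0]]
    - [[0, 0, 0], [0, 0, 0]]
    - [[0, 0, 0], [0, 0, 0]]
    - [[0, 0, 0], [0, 0, 0]]
    - [[0, 0, 0], [0, 0, 0]]
  gripper: 1
  grip_force: 35

```text
time: 3.75
eef_pos: [0.5623, -0.1308, 0.0647]
tcp_rot: [0.115, -0.697, 0.698, -0.117]
contact_force: [-0.9, 0.3, 6.2]
opening: 0.634
```

>>> send_rows:
  plan:
    - [[0, -0.1, 0], [0, 0, 0]]
    - [[0, -0.35, 0], [0, 0, 0]]
    - [[0, -0.35, 0], [0, 0, 0]]
    - [[0, -0.35, 0], [0, 0, 0]]
    - [[0, -0.35, 0], [0, 0, 0]]
    - [[-0.16, -0.1, -0.225], [0, 0, 0]]
    - [[-0.16, -0.1, -0.225], [0, 0, 0]]
    - [[-0.16, -0.1, -0.225], [0, 0, 0]]
    - [[-0.16, -0.1, -0.225], [0, 0, 0]]
    - [[-0.16, -0.06, -0.225], [0, 0, 0]]
    - [[-0.16, 0, -0.225], [0, 0, 0]]
    - [[-0.165, 0, -0.24], [0, 0, 0]]

```text
time: 4.95
eef_pos: [0.6271, 0.0951, 0.2988]
tcp_rot: [0.116, -0.697, 0.698, -0.116]
contact_force: [0.4, 0.9, 0.1]
opening: 0.628
```

>>> send_rows:
  plan:
    - [[0, 0, 0], [0, 0, 0]]
    - [[0, 0, 0], [0, 0, 0]]
    - [[0, 0, 0], [0, 0, 0]]
    - [[0, 0, 0], [0, 0, 0]]

```text
time: 5.35
eef_pos: [0.6269, 0.0927, 0.2981]
tcp_rot: [0.116, -0.698, 0.698, -0.115]
contact_force: [0.2, 0.0, -0.8]
opening: 0.625
```

```bash
python3 - <<'E'
from h import *
s=get_state();print(s['time'],s['eef_pos'],s['qpos'].round(3),s['opening'],s['contact_force'],R.from_quat(s['tcp_rot']).as_matrix().round(4))
w=cam('wrist');a=cam('scene')
cv2.imwrite('pics/w2.png',np.vstack([w['img'],cv2.resize(a['img'][50:210,240:500],(640,394))])[:, :])
cv2.imwrite('pics/w2.png',cv2.resize(cv2.imread('pics/w2.png'),None,fx=.75,fy=.75))
cv2.imwrite('pics/w2raw.png',w['img'])
E
```

```text
5.35 [0.62691109 0.09270638 0.29814004] [-0.013  0.162  1.628 -0.     1.353  1.229] 0.6248040757024204 [ 0.18765363  0.04260316 -0.8081926 ] [[-9.466e-01 -3.000e-04  3.225e-01]
 [-3.225e-01 -2.000e-04 -9.466e-01]
 [ 3.000e-04 -1.000e+00  1.000e-04]]
```

View pics/w2.png

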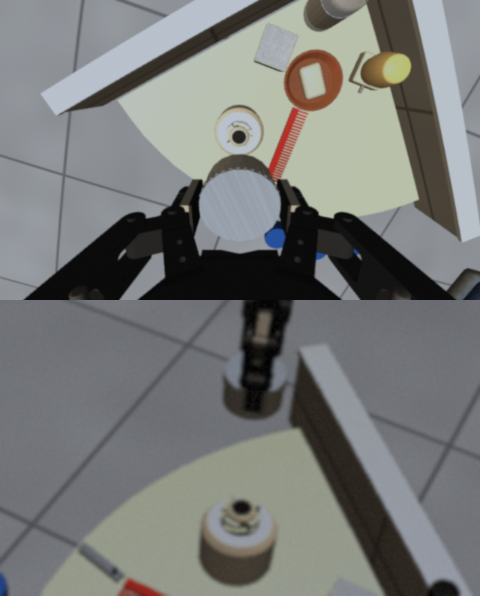

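The wrist view shows the cap held level between the pads, its top at about (319,272) full-resolution, with the jar mouth ahead of it at (318,182). The scene crop confirms the cap hangs upright.

```bash
python3 - <<'E'
from h import *
s=get_state();w=cam('wrist');im=w['img'];g=cv2.GaussianBlur(im.max(2),(3,3),0)
# jar mouth
m=(g[165:200,300:340]<60).astype(np.uint8);M=cv2.moments(m,True);u,v=M['m10']/M['m00']+300,M['m01']/M['m00']+165
print('mouth',u,v,M['m00'],onz(w,u,v,.1265))
# pilot/shoulder: outline of white shoulder
m=(im.min(2)>175).astype(np.uint8)
for n,(x0,y0,x1,y1) in {'shoulder':(280,135,360,210),'cap':(255,210,385,325)}.items():
    mm=np.zeros_like(m);mm[y0:y1,x0:x1]=m[y0:y1,x0:x1]
    if n=='cap': 
        print(im[272,319],im[240,319],im[215,319],im[315,319]);mm[:]=0;t=(im[y0:y1,x0:x1].min(2)>110);mm[y0:y1,x0:x1]=t
        mm=cv2.morphologyEx(mm,cv2.MORPH_OPEN,np.ones((9,9),np.uint8))
    cs=cv2.findContours(mm,0,1)[0];c=max(cs,key=cv2.contourArea);e=cv2.fitEllipse(cv2.convexHull(c));print(n,e,cv2.boundingRect(c))
    z=s['eef_pos'][2]+.0078 if n=='cap' else .1055
    print(onz(w,*e[0],z), 'diam check',np.linalg.norm(onz(w,e[0][0]-e[1][1]/2,e[0][1],z)-onz(w,e[0][0]+e[1][1]/2,e[0][1],z)))
print(s['eef_pos'])
E
```

```text
mouth 318.3072916666667 182.36458333333334 192.0 [0.62881751 0.09431939 0.1265    ]
shoulder ((317.9317626953125, 176.91441345214844), (55.772335052490234, 57.23237991333008), 95.98941040039062) (290, 149, 57, 56)
[0.62997287 0.09523339 0.1055    ] diam check 0.0668828512549331
[170 159 150] [172 161 151] [58 67 72] [176 164 154]
cap ((314.275146484375, 285.0924377441406), (111.3250732421875, 127.59905242919922), 38.50735092163086) (261, 226, 113, 99)
[0.62063817 0.09314689 0.3060179 ] diam check 0.06321851918926186
[0.62701799 0.09275909 0.2982179 ]
```

```bash
python3 - <<'E'
from h import *
s=get_state();w=cam('wrist');g=cv2.GaussianBlur(w['img'].min(2),(3,3),0).astype(int)
pts=[]
for u in range(285,356,5):
    col=g[:,u];
    up=[v for v in range(212,260) if col[v]<110<=col[v+1]]
    dn=[v for v in range(290,345) if col[v]>110>=col[v+1]]
    if up: pts.append((u,up[-1]+.5))
    if dn: pts.append((u,dn[0]+.5))
print(pts)
z=s['eef_pos'][2]+.0078
P=np.array([onz(w,*p,z)[:2] for p in pts])
x=np.linalg.lstsq(np.c_[2*P,np.ones(len(P))],(P**2).sum(1),rcond=None)[0]
r=np.sqrt(x[2]+x[0]**2+x[1]**2);print(x[:2],r,(np.hypot(*(P-x[:2]).T)-r).round(4),s['eef_pos'])
E
```

```text
[(285, 236.5), (285, 330.5), (290, 231.5), (290, 317.5), (295, 229.5), (295, 332.5), (300, 228.5), (300, 333.5), (305, 226.5), (305, 334.5), (310, 225.5), (310, 335.5), (315, 225.5), (315, 336.5), (320, 225.5), (320, 337.5), (325, 225.5), (325, 336.5), (330, 226.5), (330, 335.5), (335, 227.5), (335, 334.5), (340, 229.5), (340, 333.5), (345, 230.5), (345, 332.5), (350, 233.5), (350, 332.5), (355, 237.5), (355, 308.5)]
[0.62147985 0.09138541] 0.03129503287491244 [-0.0009  0.0017  0.0002 -0.0068  0.0003  0.0004  0.      0.0001  0.0005
  0.      0.0006  0.0002  0.0004  0.0006  0.0004  0.0012  0.0005  0.0007
  0.0003  0.0005  0.0003  0.0005  0.      0.0007  0.0004  0.0011  0.
  0.0023 -0.0005 -0.0079] [0.62706836 0.09287635 0.29820165]
```

```bash
python3 - <<'E'
from h import *
from scipy.optimize import least_squares as L
s=get_state();w=cam('wrist')
pts=[(295,229.5),(300,228.5),(305,226.5),(310,225.5),(315,225.5),(320,225.5),(325,225.5),(330,226.5),(335,227.5),(340,229.5),(345,230.5)]
Rm=R.from_quat(s['tcp_rot']).as_matrix()
for dz in(.005,.0078,.010):
    P=np.array([onz(w,*p,s['eef_pos'][2]+dz)[:2] for p in pts])
    c=L(lambda c:np.hypot(*(P-c).T)-.0275,s['eef_pos'][:2]).x
    d=np.r_[c,0]-s['eef_pos'];d[2]=0;print(dz,c,'tool offs',(Rm.T@d).round(4))
E
```

```text
0.005 [0.62448554 0.09246048] tool offs [ 0.0026 -0.     -0.0003]
0.0078 [0.62556091 0.09283739] tool offs [ 0.0015 -0.     -0.0003]
0.01 [0.62640656 0.09313376] tool offs [ 0.0006 -0.     -0.0003]
```

>>> send_rows:
  plan:
    - [[-0.0225, 0.2, -0.001], [0, 0, 0]]
    - [[0, 0.3, 0], [0, 0, 0]]
    - [[0, 0.3, 0], [0, 0, 0]]
    - [[0, 0.2, 0], [0, 0, 0]]
    - [[0, 0.12, 0], [0, 0, 0]]
    - [[0, 0.07, 0], [0, 0, 0]]
    - [[0, 0, 0], [0, 0, 0]]
    - [[0, 0, 0], [0, 0, 0]]

```text
time: 6.4
eef_pos: [0.6306, 0.0947, 0.157]
tcp_rot: [0.115, -0.697, 0.698, -0.117]
contact_force: [-0.1, -0.2, -0.7]
opening: 0.627
```

>>> send_rows:
  plan:
    - [[0, 0.015, 0], [0, 0, 0]]
    - [[0, 0.015, 0], [0, 0, 0]]
    - [[0, 0, 0], [0, 0, 0]]

```text
time: 6.7
eef_pos: [0.6298, 0.0948, 0.1521]
tcp_rot: [0.116, -0.697, 0.698, -0.116]
contact_force: [-0.2, 0.4, -1.1]
opening: 0.628
```

>>> send_rows:
  plan:
    - [[0, 0.01, 0], [0, 0, 0]]
    - [[0, 0.01, 0], [0, 0, 0]]
    - [[0, 0, 0], [0, 0, 0]]

```text
time: 7.0
eef_pos: [0.6295, 0.0948, 0.149]
tcp_rot: [-0.116, 0.698, -0.697, 0.116]
contact_force: [-0.7, 0.0, -0.5]
opening: 0.629
```

>>> send_rows:
  plan:
    - [[0, 0.008, 0], [0, 0, 0]]
    - [[0, 0.008, 0], [0, 0, 0]]
    - [[0, 0, 0], [0, 0, 0]]

```text
time: 7.3
eef_pos: [0.6298, 0.0948, 0.1479]
tcp_rot: [0.116, -0.698, 0.698, -0.116]
contact_force: [0.2, 0.5, 1.4]
opening: 0.628
```

>>> send_rows:
  plan:
    - [[0, 0.008, 0], [0, 0, 0]]
    - [[0, 0, 0], [0, 0, 0]]

```text
time: 7.5
eef_pos: [0.63, 0.0948, 0.1475]
tcp_rot: [0.116, -0.697, 0.698, -0.116]
contact_force: [-1.4, -0.3, 4.4]
opening: 0.631
```

>>> send_rows:
  plan:
    - [[0, 0.006, 0], [0, 0, 0]]
    - [[0, 0, 0], [0, 0, 0]]

```text
time: 7.7
eef_pos: [0.6302, 0.0948, 0.1472]
tcp_rot: [0.116, -0.697, 0.698, -0.117]
contact_force: [-2.2, -0.1, 5.9]
opening: 0.629
```

>>> send_rows:
  plan:
    - [[0.006, 0, -0.002], [0, -0.012, 0]]
    - [[0, 0, 0], [0, -0.012, 0]]
    - [[0, 0, 0], [0, -0.012, 0]]
    - [[0, 0, 0], [0, 0, 0]]

```text
time: 8.1
eef_pos: [0.6303, 0.0948, 0.1478]
tcp_rot: [0.193, -0.679, 0.68, -0.196]
contact_force: [-1.1, 0.3, 6.0]
opening: 0.627
```

>>> send_rows:
  plan:
    - [[0, 0, 0], [0, -0.012, 0]]
    - [[0, 0, 0], [0, -0.012, 0]]
    - [[0, 0, 0], [0, 0, 0]]

```text
time: 8.4
eef_pos: [0.6302, 0.0945, 0.1469]
tcp_rot: [0.243, -0.663, 0.664, -0.246]
contact_force: [1.4, -0.5, 4.9]
opening: 0.625
```

```bash
python3 -c "
from h import *
s=get_state();print(s['contact_force'],s['wrist_torque'],s['eef_pos'],R.from_quat(s['tcp_rot']).as_matrix()[:,2])"
```

```text
[ 1.37943622 -0.46896258  4.86533222] [-0.06931727 -0.27455067 -0.03114515] [0.63017476 0.09454903 0.1468791 ] [ 0.64923821 -0.76057979  0.00285189]
```

>>> send_rows:
  plan:
    - [[0, 0, 0], [0, -0.012, 0]]
    - [[0, 0.003, 0], [0, -0.012, 0]]
    - [[0, 0, 0], [0, 0, 0]]

```text
time: 8.7
eef_pos: [0.6288, 0.0948, 0.145]
tcp_rot: [-0.294, 0.643, -0.643, 0.293]
contact_force: [0.7, 0.0, 1.3]
opening: 0.626
```

>>> send_rows:
  plan:
    - [[0, 0.003, 0], [0, -0.012, 0]]
    - [[0, 0, 0], [0, -0.012, 0]]
    - [[0, 0, 0], [0, 0, 0]]

```text
time: 9.0
eef_pos: [0.6289, 0.0949, 0.145]
tcp_rot: [-0.341, 0.62, -0.62, 0.341]
contact_force: [0.4, 0.3, 2.7]
opening: 0.629
```

>>> send_rows:
  plan:
    - [[0, 0.008, 0], [0, -0.006, 0]]
    - [[0, 0.003, 0], [0, -0.01, 0]]
    - [[0, 0, 0], [0, 0, 0]]

```text
time: 9.3
eef_pos: [0.6294, 0.0949, 0.1449]
tcp_rot: [0.371, -0.602, 0.602, -0.372]
contact_force: [-1.5, -0.1, 5.3]
opening: 0.63
```

>>> send_rows:
  plan:
    - [[0, 0.003, 0], [0, -0.01, 0]]
    - [[0, 0, 0], [0, -0.01, 0]]
    - [[0, 0, 0], [0, 0, 0]]

```text
time: 9.6
eef_pos: [0.6295, 0.0952, 0.1449]
tcp_rot: [0.408, -0.577, 0.577, -0.409]
contact_force: [-1.1, 0.4, 6.9]
opening: 0.629
```

>>> send_rows:
  plan:
    - [[0, 0, 0], [0, -0.01, 0]]
    - [[0, 0, 0], [0, -0.01, 0]]
    - [[0, 0, 0], [0, 0, 0]]

```text
time: 9.9
eef_pos: [0.6295, 0.0956, 0.1449]
tcp_rot: [-0.443, 0.551, -0.55, 0.445]
contact_force: [-1.4, 2.1, 6.6]
opening: 0.631
```

>>> send_rows:
  plan:
    - [[0, 0, 0], [0, -0.01, 0]]
    - [[0, 0, 0], [0, -0.01, 0]]
    - [[0, 0, 0], [0, 0, 0]]

```text
time: 10.2
eef_pos: [0.6294, 0.0958, 0.1448]
tcp_rot: [-0.477, 0.522, -0.521, 0.478]
contact_force: [-1.0, 2.6, 6.5]
opening: 0.628
```

>>> send_rows:
  plan:
    - [[-0.007, 0, -0.003], [0, -0.008, 0]]
    - [[0, 0, 0], [0, -0.008, 0]]
    - [[0, 0, 0], [0, 0, 0]]

```text
time: 10.5
eef_pos: [0.6292, 0.0962, 0.1447]
tcp_rot: [-0.502, 0.497, -0.497, 0.504]
contact_force: [0.0, 1.6, 5.9]
opening: 0.626
```

>>> send_rows:
  plan:
    - [[0, 0, 0], [0, -0.008, 0]]
    - [[0, 0, 0], [0, -0.006, 0]]
    - [[0, 0, 0], [0, 0, 0]]

```text
time: 10.8
eef_pos: [0.629, 0.0961, 0.1443]
tcp_rot: [-0.524, 0.474, -0.474, 0.525]
contact_force: [-0.8, 0.6, 5.8]
opening: 0.63
```

>>> send_rows:
  plan:
    - [[0, 0, 0], [0, -0.007, 0]]
    - [[0, 0, 0], [0, -0.007, 0]]
    - [[0, 0, 0], [0, 0, 0]]

```text
time: 11.1
eef_pos: [0.6278, 0.0957, 0.1422]
tcp_rot: [0.545, -0.451, 0.45, -0.544]
contact_force: [0.7, -0.3, -0.4]
opening: 0.629
```

```bash
python3 -c "
from h import *
s=get_state();print(s['contact_force'],s['wrist_torque'],s['eef_pos'],s['qpos'])"
```

```text
[ 0.67508566 -0.26203784 -0.38316008] [ 0.0876284  -0.00815179  0.00791485] [0.62780803 0.09571927 0.14224536] [-8.20134623e-03  3.00357190e-01  1.75703750e+00 -1.68749819e-04
  1.08624157e+00 -1.97057681e-01]
```

>>> send_rows:
  plan:
    - [[0, 0.015, 0], [0, 0, 0]]
    - [[0, 0.01, 0], [0, 0, 0]]
    - [[0, 0, 0], [0, 0, 0]]

```text
time: 11.4
eef_pos: [0.6279, 0.0957, 0.1392]
tcp_rot: [0.546, -0.451, 0.45, -0.545]
contact_force: [-0.5, 1.5, -1.4]
opening: 0.628
```

>>> send_rows:
  plan:
    - [[0, 0.01, 0], [0, 0, 0]]
    - [[0, 0.008, 0], [0, 0, 0]]
    - [[0, 0, 0], [0, 0, 0]]

```text
time: 11.7
eef_pos: [0.6282, 0.0958, 0.1379]
tcp_rot: [0.546, -0.45, 0.45, -0.545]
contact_force: [-2.6, 1.3, 0.9]
opening: 0.63
```

>>> send_rows:
  plan:
    - [[-0.004, 0.006, -0.005], [0, 0, 0]]
    - [[0, 0.006, 0], [0, 0, 0]]
    - [[0, 0, 0], [0, 0, 0]]

```text
time: 12.0
eef_pos: [0.6281, 0.096, 0.1372]
tcp_rot: [-0.545, 0.45, -0.45, 0.546]
contact_force: [-0.8, 1.0, 2.3]
opening: 0.63
```

```bash
python3 -c "
from h import *
s=get_state();print(s['contact_force'],s['wrist_torque'],s['eef_pos'],s['qpos'])"
```

```text
[-0.80643672  1.01556202  2.32198704] [ 0.13263443  0.29335361 -0.04857563] [0.62814794 0.09598745 0.13719259] [-7.79374827e-03  3.05740084e-01  1.76042088e+00 -9.60945823e-05
  1.07480449e+00 -1.99329098e-01]
```

>>> send_rows:
  plan:
    - [[0, 0.002, 0], [0, 0.01, 0]]
    - [[0, 0.002, 0], [0, 0.01, 0]]
    - [[0, 0, 0], [0, 0, 0]]

```text
time: 12.3
eef_pos: [0.6284, 0.0958, 0.1372]
tcp_rot: [-0.516, 0.483, -0.484, 0.516]
contact_force: [-1.6, 0.2, 3.6]
opening: 0.627
```

```bash
cat > st.py <<'E'
from h import *
s=get_state();q=s['tcp_rot'];print(s['time'],s['contact_force'].round(1),s['wrist_torque'].round(3),s['eef_pos'].round(4),'yaw',2*np.arctan2(abs(q[0]),abs(q[1])))
E
python3 st.py
```

```text
12.3 [-1.6  0.2  3.6] [ 0.028  0.336 -0.005] [0.6284 0.0958 0.1372] yaw 1.6373364077905508
```

>>> send_rows:
  plan:
    - [[0, 0.003, 0], [0, 0.01, 0]]
    - [[0, 0.003, 0], [0, 0.01, 0]]
    - [[0, 0, 0], [0, 0, 0]]

```text
time: 12.6
eef_pos: [0.6287, 0.0958, 0.1371]
tcp_rot: [0.485, -0.514, 0.515, -0.485]
contact_force: [-2.7, -0.6, 5.5]
opening: 0.629
```

```bash
python3 st.py
```

```text
12.6 [-2.7 -0.6  5.5] [0.044 0.4   0.037] [0.6287 0.0958 0.1371] yaw 1.5122550220111242
```

>>> send_rows:
  plan:
    - [[0, 0, -0.006], [0, 0.01, 0]]
    - [[0, 0.001, 0], [0, 0.01, 0]]
    - [[0, 0, 0], [0, 0, 0]]

```text
time: 12.9
eef_pos: [0.6285, 0.0957, 0.1369]
tcp_rot: [0.451, -0.543, 0.545, -0.453]
contact_force: [0.1, -0.2, 5.0]
opening: 0.629
```

```bash
python3 st.py
```

```text
12.9 [ 0.1 -0.2  5. ] [-0.108  0.101  0.048] [0.6285 0.0957 0.1369] yaw 1.3867023963218106
```

>>> send_rows:
  plan:
    - [[0, 0.002, 0], [0, 0.01, 0]]
    - [[0, 0.002, 0], [0, 0.01, 0]]
    - [[0, 0, 0], [0, 0, 0]]

```text
time: 13.2
eef_pos: [0.6283, 0.0957, 0.1362]
tcp_rot: [0.416, -0.57, 0.572, -0.418]
contact_force: [-0.3, -1.5, 5.2]
opening: 0.628
```

```bash
python3 st.py
```

```text
13.2 [-0.3 -1.5  5.2] [-0.167  0.088  0.001] [0.6283 0.0957 0.1362] yaw 1.2610917546402018
```

>>> send_rows:
  plan:
    - [[0.003, 0.003, 0], [0, 0.01, 0]]
    - [[0, 0.002, 0], [0, 0.01, 0]]
    - [[0, 0.002, 0], [0, 0.01, 0]]
    - [[0, 0, 0], [0, 0, 0]]

```text
time: 13.6
eef_pos: [0.6279, 0.0955, 0.135]
tcp_rot: [0.361, -0.607, 0.608, -0.362]
contact_force: [-0.5, -0.2, 4.6]
opening: 0.627
```

```bash
python3 st.py
```

```text
13.6 [-0.5 -0.2  4.6] [-0.059  0.119 -0.039] [0.6279 0.0955 0.135 ] yaw 1.0722807531212792
```

>>> send_rows:
  plan:
    - [[0, 0.003, 0], [0, 0.01, 0]]
    - [[0, 0.003, 0], [0, 0.01, 0]]
    - [[0, 0, 0], [0, 0, 0]]

```text
time: 13.9
eef_pos: [0.6277, 0.0957, 0.1342]
tcp_rot: [0.322, -0.629, 0.629, -0.323]
contact_force: [0.0, -1.5, 4.1]
opening: 0.631
```

```bash
python3 st.py
```

```text
13.9 [ 0.  -1.5  4.1] [0.034 0.091 0.008] [0.6277 0.0957 0.1342] yaw 0.946271485819063
```

>>> send_rows:
  plan:
    - [[0.003, 0.003, 0], [0, 0.01, 0]]
    - [[0, 0.002, 0], [0, 0.006, 0]]
    - [[0, 0, 0], [0, 0, 0]]

```text
time: 14.2
eef_pos: [0.6277, 0.0956, 0.1336]
tcp_rot: [0.29, -0.644, 0.645, -0.292]
contact_force: [0.6, 0.2, 4.7]
opening: 0.629
```

```bash
python3 st.py
```

```text
14.2 [0.6 0.2 4.7] [ 0.168 -0.078 -0.016] [0.6277 0.0956 0.1336] yaw 0.8451031179327286
```

>>> send_rows:
  plan:
    - [[0, 0.002, 0], [0, 0.005, 0]]
    - [[0, 0.002, 0], [0, 0.005, 0]]
    - [[0, 0, 0], [0, 0, 0]]

```text
time: 14.5
eef_pos: [0.6278, 0.0956, 0.1332]
tcp_rot: [0.269, -0.653, 0.654, -0.271]
contact_force: [1.8, 0.5, 5.1]
opening: 0.621
```

```bash
python3 st.py
```

```text
14.5 [1.8 0.5 5.1] [ 0.226 -0.097  0.003] [0.6278 0.0956 0.1332] yaw 0.7822919724071435
```

>>> send_rows:
  plan:
    - [[0, 0.001, 0.002], [0, 0.005, 0]]
    - [[0, 0.001, 0], [0, 0.004, 0]]
    - [[0, 0, 0], [0, 0, 0]]

```text
time: 14.8
eef_pos: [0.6279, 0.0956, 0.1329]
tcp_rot: [0.251, -0.661, 0.661, -0.253]
contact_force: [0.2, 1.3, 5.4]
opening: 0.628
```

```bash
python3 st.py
```

```text
14.8 [0.2 1.3 5.4] [ 0.199 -0.114  0.076] [0.6279 0.0956 0.1329] yaw 0.7257180947880137
```

>>> send_rows:
  plan:
    - [[0, 0.001, 0.002], [0, 0.005, 0]]
    - [[0, 0, 0], [0, 0.003, 0]]
    - [[0, 0, 0], [0, 0, 0]]

```text
time: 15.1
eef_pos: [0.6283, 0.0954, 0.1328]
tcp_rot: [0.234, -0.667, 0.667, -0.236]
contact_force: [2.3, 1.5, 5.4]
opening: 0.631
```

```bash
python3 st.py
```

```text
15.1 [2.3 1.5 5.4] [ 0.279 -0.269  0.128] [0.6283 0.0954 0.1328] yaw 0.6745634511574706
```

>>> send_rows:
  plan:
    - [[0, 0, 0.002], [0, 0.004, 0]]
    - [[0, 0, 0], [0, 0, 0]]
    - [[0, 0, 0], [0, 0, 0]]

```text
time: 15.4
eef_pos: [0.6285, 0.0953, 0.1328]
tcp_rot: [0.225, -0.67, 0.67, -0.228]
contact_force: [2.1, 2.8, 4.9]
opening: 0.626
```

```bash
python3 st.py
```

```text
15.4 [2.1 2.8 4.9] [ 0.498 -0.421  0.144] [0.6285 0.0953 0.1328] yaw 0.6490684288841425
```

>>> send_rows:
  plan:
    - [[0, 0, 0], [0, 0.004, 0]]
    - [[0, 0, 0], [0, 0, 0]]
    - [[0, 0, 0], [0, 0, 0]]

```text
time: 15.7
eef_pos: [0.6286, 0.0953, 0.1328]
tcp_rot: [0.217, -0.672, 0.673, -0.219]
contact_force: [3.8, 2.5, 5.7]
opening: 0.63
```

```bash
python3 st.py
```

```text
15.7 [3.8 2.5 5.7] [ 0.389 -0.602  0.251] [0.6286 0.0953 0.1328] yaw 0.6235268851889796
```

The stop is met: torque has climbed to 0.25 N m and z no longer falls. Next I ease off, open the gripper and lift.

>>> send_rows:
  plan:
    - [[0, 0, 0], [0, -0.006, 0]]
    - [[0, -0.012, -0.006], [0, -0.003, 0]]
    - [[0, 0, 0], [0, 0, 0]]

```text
time: 16.0
eef_pos: [0.6278, 0.0953, 0.133]
tcp_rot: [0.236, -0.666, 0.667, -0.238]
contact_force: [5.2, 1.2, 1.6]
opening: 0.627
```

```bash
python3 st.py
```

```text
16.0 [5.2 1.2 1.6] [ 0.258 -0.931  0.166] [0.6278 0.0953 0.133 ] yaw 0.6806268557861684
```

>>> send_rows:
  plan:
    - [[0, 0, 0], [0, 0, 0]]
    - [[0, 0, 0], [0, 0, 0]]
    - [[0, 0, 0], [0, 0, 0]]
    - [[0, 0, 0], [0, 0, 0]]
    - [[0, 0, 0], [0, 0, 0]]
    - [[0, 0, 0], [0, 0, 0]]
    - [[0, 0, 0], [0, 0, 0]]
  gripper: 0

```text
time: 16.7
eef_pos: [0.6269, 0.0954, 0.1334]
tcp_rot: [-0.236, 0.666, -0.666, 0.236]
contact_force: [-0.2, -0.1, -0.6]
opening: 0.996
```

>>> send_rows:
  plan:
    - [[0, -0.1, 0], [0, 0, 0]]
    - [[0, -0.3, 0], [0, 0, 0]]
    - [[0, -0.3, 0], [0, 0, 0]]
    - [[0, -0.3, 0], [0, 0, 0]]
    - [[0, -0.2, 0], [0, 0, 0]]
    - [[0, 0, 0], [0, 0, 0]]
    - [[0, 0, 0], [0, 0, 0]]

```text
time: 17.4
eef_pos: [0.6271, 0.0955, 0.2784]
tcp_rot: [0.236, -0.666, 0.667, -0.237]
contact_force: [-0.0, -0.4, -1.3]
opening: 1.001
```

```bash
python3 st.py; python3 - <<'E'
from h import *
w=cam('wrist');b=cam('scene')
cv2.imwrite('pics/w3.png',cv2.resize(np.vstack([w['img'],cv2.resize(b['img'][90:250,250:510],(640,394))]),None,fx=.75,fy=.75))
cv2.imwrite('pics/s3.png',b['img'])
E
```

```text
17.4 [-0.  -0.4 -1.3] [0.006 0.036 0.002] [0.6271 0.0955 0.2784] yaw 0.6803095774388286
```

View pics/w3.png

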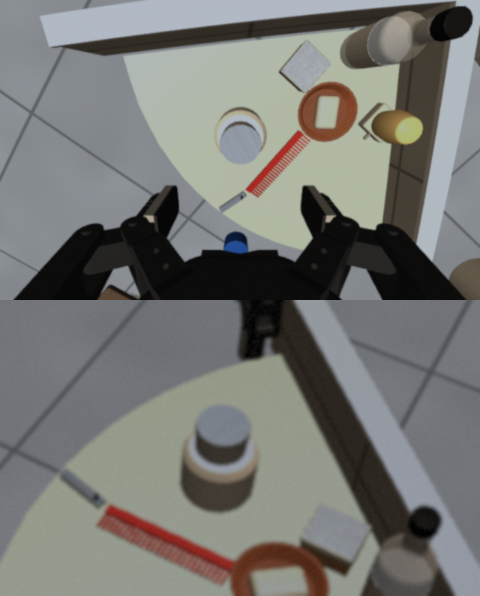

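The wrist view shows the cap sitting squarely on the jar at about (320,192), and the comb, clipper, dish and box look undisturbed. The scene crop shows it level at about (370,158). I'll check the height once.

```bash
python3 - <<'E'
from h import *
w=cam('wrist');b=cam('scene')
print(tri([(w,320,192),(b,370.3,157.7)]),onz(w,320,192,.1405),onz(b,370.3,157.7,.1405))
g=b['img'][135:215,335:405].min(2);print(g[:,35][::2])
w=cam('top');cv2.imwrite('pics/t3.png',cv2.resize(np.vstack([b['img'][130:210,330:410],w['img'][140:220,210:290]]),(300,600),interpolation=2))
E
```

```text
(array([0.62583087, 0.09468073, 0.13729109]), [0.9, 0.9]) [0.62748305 0.09539139 0.1405    ] [0.6259147  0.09204882 0.1405    ]
[137 137 135 136 138 138 128 119 121 123 121 120 123 121 121 125 121  74
  46  44  47  44 108 153 144  99  94  67  49  51  52  49  49  54  54 115
 143 142 142 142]
```

View pics/t3.png

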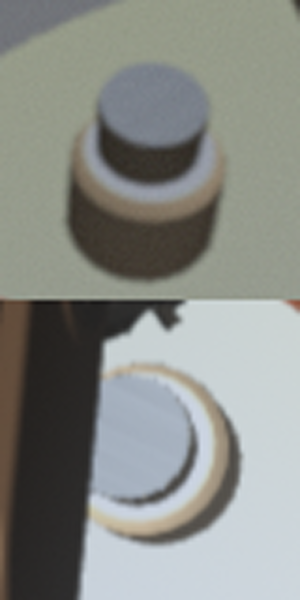

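The close-up shows the cap level and down close to the shoulder, with the gripper clear of it. Handing in.

```bash
python3 -c "
from plant import sign_off; print(sign_off())"
```

```text
the job is handed in; nothing more can be done
None
```

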